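# Close the round-bellied sample bottle in the wine cellar

### The arm

A 7-joint arm with a two-finger parallel gripper is mounted at the origin on the work surface. World frame = base frame: x ahead of the robot, y to its left, z up, the work surface at z = 0. Lengths are in mm, angles in rad, forces in N, time in s.
With the tool pointing down it reaches from about 425 to 950 mm from the base axis. Payload 4.7 kg.
Tool frame: the origin (TCP) lies on the centre line of the jaws, within the pads' length; the fingertips stand manip.tip_extent ahead of it and the grasp point (between the pads) lies 6 mm ahead of it (manip.tip_extent is the distance from the TCP to the fingertips, in mm); z points along the fingers, y is the line along which they close (so a half turn about z gives the same grasp; the last joint's range is limited). The gripper opens to 87 mm and grips with 3 to 60 N. Pads are 19 mm wide; open, the fingers measure 117 mm over their backs; the gripper's body (75 mm by 190 mm) begins 51 mm behind the grasp point.
Start: joints at [-1.361, 0.469, -0.049, 1.532, 0.024, 1.141, -0.082], TCP at [159.62, 655.872, 247.573] pointing down, gripper open.
Joint ranges: [-2.59, 2.59], [-0.33, 1.99], [-1.39, 1.29], [0.1, 2.45], [-1.04, 4.18], [0.21, 1.99], [-2.66, 2.66]. Speed limits (rad/s): [2.57, 2.57, 3.14, 3.14, 3.14, 3.14, 3.14].

### API

Orientations are given as a 3x3 rotation matrix whose columns are the frame's x, y, z axes.
In Python, from station import manip, read_camera, calibration, close_job, models gives the robot as it stands.
- The arm moves only by the tool jog_arm, never from a script. Its arguments are lists of equal length, an entry for each row: "linear": the shift along the world's x, y, z in units of 30 mm (1.0 is 30 mm), a list of three; "twist": the turn about the world's z in units of 5 degrees (1.0 is 5 degrees). In form: {"linear": [[dx, dy, dz], ...], "twist": [twist, ...]}. A call has exactly 10 rows; each row is the pose to reach, as a shift and turn from the pose commanded when the call began; what a row does not reach only later rows make up. A row lasts 1/12 s, in which the tool goes at most 41.7 mm and 7.16 degrees, less where a joint would pass 70% of its speed; a pose out of reach is approached as far as the arm can. A call with a gripper value outside its range is refused whole. "fingers" is the finger opening in mm, from 0 to 87, set as the call begins (left out, the last holds). The fingers move at their own pace and stop on an object; "grip_force" is the grip in N (left out, the last holds). Time passes only in rows, so rows that repeat a pose let the fingers close, or fill a call up. It gives the time, the measured TCP pose, the force, the opening and the grip force at its end, in the units of the state.
- manip.get_obs(): the state, without advancing time (a new reading comes with each control period).
- read_camera(name): name is "scene" or "side" or "wrist"; returns the picture (400x640x3 uint8, blue, green, red); there is no depth.
- calibration(name): a dict with "intrinsics" (3x3 intrinsics, pixels), "R" (3x3) and "t" (3): a world point X has camera coordinates R X + t; the wrist camera has in their place "hand_eye" (4x4, takes a point from camera to tool coordinates, whose origin is the TCP and whose axes are the flange's). Camera axes: x right, y down, z forward; pixel columns grow to the right and rows downward; lengths in mm; the calibration is good to about 2 mm. A picture is of the moment at which its call begins: read the wrist's pose just before it. calibration takes no time and is no camera call.
- close_job(): hands the job in; it is judged then, once.
Trained networks look in the newest picture that a camera, given by its name, has taken for a name from the list of things; names that differ only in an ending like _2 or _b are one class to them, and where a whole thing is asked for, a point or a joint stands for the part that bears it (a point fixed in the world has none). Each returns a list of dicts, best first, with "confidence" (0 to 1); they miss things now and then, are a little off and sometimes report something else, mostly with a low value. They report only what shows in the picture. A call takes as long as a camera call. They do not tell look-alikes from the thing itself.
- models.look_for(camera, name): "rect" ([left, top, right, bottom] in pixels, round what is visible of it).
- models.pinpoint(camera, name): "uv" ([column, row] in pixels: a listed point, or the origin of a listed thing).
The state is a dict: "time_s": time; "joint_pos": joint angles; "qd": joint speeds; "effort": joint torques, N m; "tcp_pos": TCP position; "tcp_rot": TCP orientation; "contact_force": force on the tool from outside, world axes, zero at the start; "torque": the same for the moment, N m; "finger_gap": finger opening in mm; "grasp_force": force on a finger pad.
Only numpy, scipy, OpenCV 4.12 (cv2) and the standard library are available. Lean on these libraries where they do the work, as an engineer would, in place of code of your own. Each camera call takes 0.05 s, during which the arm holds its last target. There are 200 camera calls.

### The job

On the cellar's tasting bench, press the stopper of the short, round-bellied bottle gently down with the fingertips until it is fully home, its cap resting on the lip, then withdraw. Do not grasp, lift, shift or tip the bottle, and leave the other bottles with their stoppers standing proud, the glasses and the other small things as they are.

Things in the scene. Friction and masses are not known exactly. Their poses are not given: they have to be found in the camera images.
- squat: the short, round-bellied bottle of dark green glass, standing loose: 190 mm tall to the lip, belly 96 mm across up to 75 mm high, neck 27 mm across from 135 mm up, 0.55 to 1 kg. Origin: centre of its underside, z up its axis. Its T-shaped stopper (round flat wooden cap, 34 mm across and 14 mm thick, on a cork shank) stands 10 to 14 mm proud of the lip, like the others.
- squat_cap (a point): centre of the flat top of the stopper in the round-bellied bottle; it is 204 mm above the table when the stopper is home, 214 to 218 mm at the start, and moves with the stopper
- squat_stopper (a joint): how far that stopper has been pushed down, in m: 0 is 14 mm proud of the lip (cap underside 14 mm above it), 0.014 is fully home with the cap resting on the lip (a solid stop). It slides straight down the neck against a friction of about 4 N, and stays where it is left. At the start 0 to 0.004
- shouldered: bystander: bottle with straight sides and high shoulders, 225 mm to the lip, 62 mm across, the same dark green glass, standing loose. Origin: centre of its underside. It has the same kind of stopper, also standing 10 to 14 mm proud and as easily pushed in; it is to stay so
- shouldered_cap (a point): centre of the top of the stopper in the shouldered bottle, 24 to 28 mm above its lip; must stay where it is
- sloping: bystander: bottle with long sloping shoulders, 220 mm to the lip, 72 mm across, the same dark green glass, standing loose. Origin: centre of its underside. It has the same kind of stopper, also standing 10 to 14 mm proud and as easily pushed in; it is to stay so
- sloping_cap (a point): centre of the top of the stopper in the sloping bottle, 24 to 28 mm above its lip; must stay where it is
- slim: bystander: slim tapering bottle, 235 mm to the lip, 53 mm across, the same dark green glass, standing loose. Origin: centre of its underside. It has the same kind of stopper, also standing 10 to 14 mm proud and as easily pushed in; it is to stay so
- slim_cap (a point): centre of the top of the stopper in the slim bottle, 24 to 28 mm above its lip; must stay where it is
- glass_a: bystander: stemmed tasting glass, 152 mm tall, 64 mm across, standing loose. Origin: centre of its foot
- glass_b: bystander: stemmed tasting glass, 152 mm tall, 64 mm across, standing loose. Origin: centre of its foot
- corkscrew: bystander: folded waiter's corkscrew lying flat, 115 mm long (its x axis), 13 mm high. Origin: middle of its underside
- spare: bystander: a spare T-shaped stopper standing on its cap, 36 mm high, 34 mm across. Origin: centre of its underside
Not all that is in view belongs to the job. Leave any pink look-alike of the squat alone.

How it is judged (in metres and radians):
On the way:
1. with the fingers pressing on it, the stopper of the round-bellied bottle comes home (value of joint squat_stopper above 0.0115 m and contact force between the fingers and squat above 0.5 N), for 0.02 s.
At the end, for the whole second after the job is handed in: the round-bellied bottle's stopper is within 2.5 mm of fully home, the bottle stands upright at rest within 15 mm of where it stood; the other three stoppers' caps are within 8 mm and the small things within 15 mm of where they were (value of joint squat_stopper above 0.0115 m and distance of each of squat, glass_a, glass_b, corkscrew, spare from where it was at the start of the episode below 0.015 m and angle between squat's own z axis and vertical below 0.05 rad and linear speed of squat below 0.02 m/s and distance of each of shouldered_cap, sloping_cap, slim_cap from where it was at the start of the episode below 0.008 m); the robot touches nothing.
It fails at once if the round-bellied bottle is lifted more than 8 mm (height (world z) of squat above 0.008 m).
It fails at once if the round-bellied bottle is shifted more than 25 mm or tipped more than about 9 degrees (distance of squat from where it was at the start of the episode above 0.025 m or angle between squat's own z axis and vertical above 0.15 rad).
It fails at once if the robot presses the round-bellied bottle or its stopper with more than 40 N (contact force between any of the arm, the fingers and squat above 40 N).
It fails at once if another bottle or its stopper is moved more than 8 mm (distance of any of shouldered_cap, sloping_cap, slim_cap from where it was at the start of the episode above 0.008 m).
It fails at once if a glass, the corkscrew or the spare stopper is moved more than 15 mm (distance of any of glass_a, glass_b, corkscrew, spare from where it was at the start of the episode above 0.015 m).
It also fails if it takes over 32 s, if anything falls off the work surface, if the arm or the gripper's body presses on something with over 40 N, if the wrist force passes 120 N, or if a joint passes its speed limit or range.

## Working session

There is one attempt and no reset: what is moved stays moved. The work goes in short steps, Python scripts to look and compute and a tool call to move; the robot and the scene stay as the last step left them, time stands still between calls to the robot, and variables do not carry over. Pictures are saved under pics/ and viewed, at most 10 in all, crops included, and the job is handed in when it is done.

Besides the shell and the picture viewer there is one more tool, called after ">>>" as name(argument=value, ...) on one line, values as JSON. jog_arm: Moves the arm, as the interface text tells. Its arguments: {"type":"object","properties":{"linear":{"type":"array"},"twist":{"type":"array"},"fingers":{"type":"number"},"grip_force":{"type":"number"}},"required":["linear","twist"]}

```bash
mkdir -p pics; cat > h.py <<'E'
import numpy as np, cv2
from station import manip, read_camera, calibration, close_job, models
def P(cam):
    c=calibration(cam); K=np.array(c["intrinsics"])
    if cam=="wrist":
        o=manip.get_obs(); T=np.eye(4); T[:3,:3]=o["tcp_rot"]; T[:3,3]=o["tcp_pos"]
        M=np.linalg.inv(T@np.array(c["hand_eye"])); R,t=M[:3,:3],M[:3,3]
    else: R,t=np.array(c["R"]),np.array(c["t"])
    return K@np.c_[R,np.ravel(t)]
def proj(Pm,X): u=Pm@np.r_[X,1]; return u[:2]/u[2]
def tri(Ps,uvs):
    A=np.vstack([[u*p[2]-p[0],v*p[2]-p[1]] for p,(u,v) in zip(Ps,uvs)])
    return np.linalg.lstsq(A[:,:3],-A[:,3],rcond=None)[0]
def onz(Pm,uv,z):
    A=np.array([uv[0]*Pm[2]-Pm[0],uv[1]*Pm[2]-Pm[1]])
    return np.r_[np.linalg.solve(A[:,:2],-A[:,3]-A[:,2]*z),z]
E
python3 - <<'E'
from h import *
print(manip.tip_extent)
o=manip.get_obs();print(o["tcp_pos"],o["tcp_rot"],o["finger_gap"],o["time_s"])
for c in ["scene","side","wrist"]:
    p=P(c);im=read_camera(c);cv2.imwrite(f"pics/{c}0.png",im)
    for n in ["squat","squat_cap"]:
        for d in models.pinpoint(c,n): print(c,n,np.round(d["uv"],1),round(d["confidence"],2),np.round(onz(p,d["uv"],216 if "cap" in n else 0)))
a=cv2.imread("pics/scene0.png");b=cv2.imread("pics/side0.png")
E
```

```text
25.0
[159.5288077  655.32258643 246.50687138] [[-9.71626227e-01  2.36521277e-01 -4.01781759e-04]
 [ 2.36521612e-01  9.71624406e-01 -1.88179385e-03]
 [-5.47033218e-05 -1.92343033e-03 -9.99998149e-01]] 87.32266199857236 0.0
scene squat [309.9 259.1] 0.97 [590. -87.   0.]
scene squat [202.8 275.3] 0.94 [ 554. -371.    0.]
scene squat [241.6 198.7] 0.89 [ 348. -228.    0.]
scene squat [342.2 170.9] 0.82 [335.  91.   0.]
scene squat [301.8 323.6] 0.63 [ 750. -154.    0.]
scene squat_cap [228.3 156.8] 0.62 [ 360. -230.  216.]
scene squat_cap [301.3 297.3] 0.61 [ 756. -151.  216.]
scene squat_cap [180.7 240.2] 0.6 [ 558. -369.  216.]
scene squat_cap [312.4 222.6] 0.55 [598. -82. 216.]
scene squat_cap [343.9 120.8] 0.47 [326.  85. 216.]
side squat [401.7 210.1] 0.9 [ 352. -229.    0.]
side squat [326.  173.6] 0.88 [ 567. -367.    0.]
side squat [411.5 315.8] 0.71 [345.  98.   0.]
side squat [306.3 242.2] 0.63 [590. -89.   0.]
side squat [249.9 221.7] 0.63 [ 744. -147.    0.]
side squat_cap [237.1 151.2] 0.76 [ 751. -153.  216.]
side squat_cap [429.8 242.2] 0.64 [341.  91. 216.]
side squat_cap [412.9 139.1] 0.53 [ 351. -241.  216.]
side squat_cap [325.9 107.8] 0.47 [ 568. -369.  216.]
side squat_cap [301.8 173.4] 0.46 [594. -85. 216.]
side squat_cap [363.  292.5] 0.38 [456. 211. 216.]
```

View pics/scene0.png

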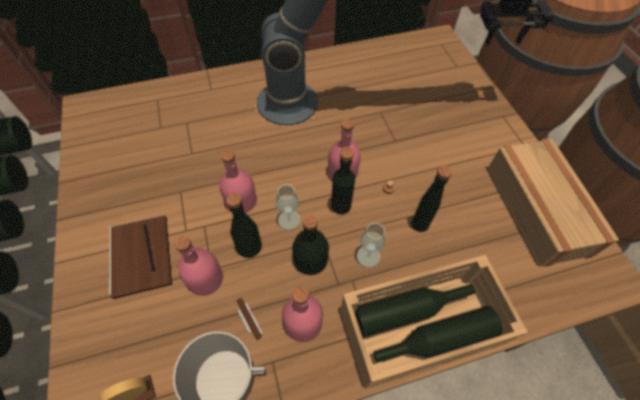

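View pics/side0.png

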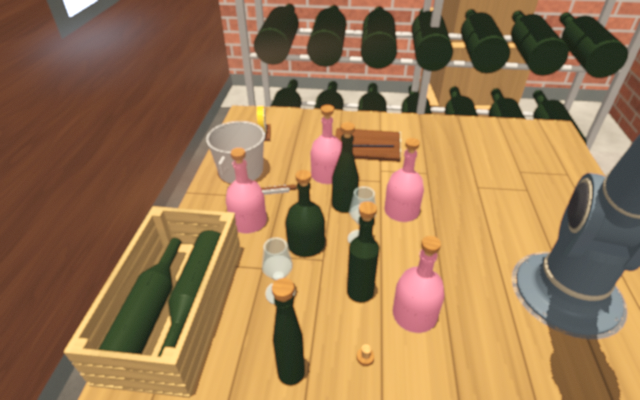

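The scene view shows the following candidates for "squat":
- Dark green, round-bellied: scene (310,250), side (305,225).
- Pink look-alikes: scene (240,188), (343,155), (200,270), (302,317).

Only the green one fits the description. I'll confirm it in a crop and triangulate the caps.

```bash
python3 - <<'E'
from h import *
Ps=[P("scene"),P("side")]
print("cap",tri(Ps,[(312.4,222.6),(301.8,173.4)]),"base",tri(Ps,[(309.9,259.1),(306.3,242.2)]))
for n in ["shouldered_cap","sloping_cap","slim_cap"]:
    for c,p in zip(["scene","side"],Ps):
        for d in models.pinpoint(c,n)[:3]: print(c,n,np.round(d["uv"]),round(d["confidence"],2),np.round(onz(p,d["uv"],250)))
a=cv2.imread("pics/scene0.png")[190:290,255:385];b=cv2.imread("pics/side0.png")[160:260,240:370]
cv2.imwrite("pics/crop.png",cv2.resize(np.hstack([a,b]),None,fx=3,fy=3,interpolation=cv2.INTER_CUBIC))
E
```

```text
cap [595.30516088 -82.61784507 216.46001639] base [590.43725537 -87.53669977   1.11568338]
scene shouldered_cap [343. 152.] 0.55 [452.  38. 250.]
side shouldered_cap [370. 206.] 0.67 [450.  43. 250.]
scene sloping_cap [230. 196.] 0.6 [ 500. -243.  250.]
side sloping_cap [345. 121.] 0.71 [ 513. -251.  250.]
side sloping_cap [359. 240.] 0.21 [467. 131. 250.]
scene slim_cap [448. 171.] 0.69 [573. 256. 250.]
side slim_cap [283. 284.] 0.92 [578. 233. 250.]
```

View pics/crop.png

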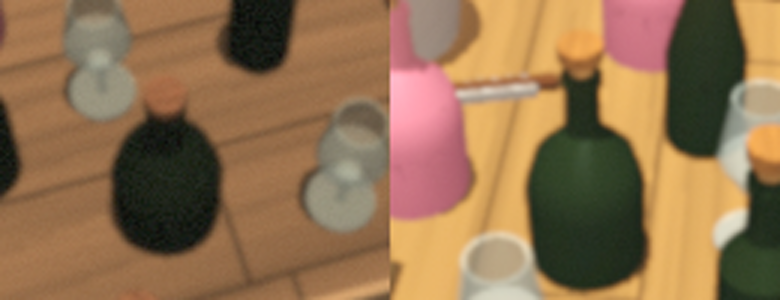

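>>> jog_arm(linear=[[0,0,1],[0,0,2],[0.4,-0.7,3],[1,-1.7,3],[1.7,-2.8,3],[2.3,-3.9,3],[2.9,-5,3],[3.6,-6.1,3],[4.2,-7.2,3],[4.8,-8.2,3]], twist=[0,0,0,0,0,0,0,0,0,0], fingers=0, grip_force=10)

```text
time_s: 1.58
tcp_pos: [304.5, 407.6, 337.8]
tcp_rot: [[-0.971, 0.237, 0.0], [0.237, 0.971, 0.0], [-0.0, 0.0, -1.0]]
contact_force: [1.5, -0.4, -0.7]
finger_gap: 28.4
grasp_force: 0.0
```

The crop confirms it: dark green, round belly, orange cap, with the glasses beside it and no pink. I'm carrying on to above it.

>>> jog_arm(linear=[[0.6,-1,0],[1.2,-2.1,0],[1.9,-3.2,0],[2.5,-4.3,0],[3.2,-5.4,0],[3.8,-6.5,0],[4.5,-7.6,0],[5.1,-8.7,0],[5.7,-9.7,0],[6.3,-10.7,0]], twist=[0,0,0,0,0,0,0,0,0,0])

```text
time_s: 2.42
tcp_pos: [493.2, 87.0, 338.0]
tcp_rot: [[-0.972, 0.237, 0.001], [0.237, 0.972, 0.001], [-0.001, 0.001, -1.0]]
contact_force: [0.5, 0.7, 0.9]
finger_gap: 0.3
grasp_force: 0.0
```

>>> jog_arm(linear=[[0.6,-1,0],[1.2,-2.1,0],[1.9,-3.2,0],[2.5,-4.3,0],[3.1,-5.2,0],[3.4,-5.7,0],[3.4,-5.7,0],[3.4,-5.7,0],[3.4,-5.7,0],[3.4,-5.7,0]], twist=[0,0,0,0,0,0,0,0,0,0])

```text
time_s: 3.25
tcp_pos: [594.3, -80.4, 337.6]
tcp_rot: [[-0.972, 0.234, -0.0], [0.234, 0.972, 0.001], [0.0, 0.001, -1.0]]
contact_force: [-0.0, 0.6, 0.2]
finger_gap: 0.5
grasp_force: 0.0
```

```bash
python3 - <<'E'
from h import *
o=manip.get_obs();print(o["tcp_pos"],o["finger_gap"],o["time_s"],o["contact_force"])
p=P("wrist");cv2.imwrite("pics/wrist1.png",read_camera("wrist"))
for n in ["squat_cap","squat"]:
  for d in models.pinpoint("wrist",n): print(n,np.round(d["uv"],1),round(d["confidence"],2),np.round(onz(p,d["uv"],216 if "cap" in n else 0),1))
print("tip px",proj(p,o["tcp_pos"]+25*np.array(o["tcp_rot"])[:,2]), "pred cap",proj(p,[595,-83,216]))
E
```

```text
[594.32960692 -80.4447181  337.59428218] 0.49816738098226365 3.25 [-0.04440496  0.62885117  0.23195952]
squat_cap [311.8 202.5] 0.86 [589.8 -84.5 216. ]
squat [314.1 155.6] 0.84 [586.1 -83.9   0. ]
squat [310.3 198.6] 0.74 [ 644.6 -103.8    0. ]
squat [116.9 186.4] 0.71 [ 563.  -365.1    0. ]
tip px [318.62628155 261.77475232] pred cap [315.24746701 208.21906852]
```

View pics/wrist1.png

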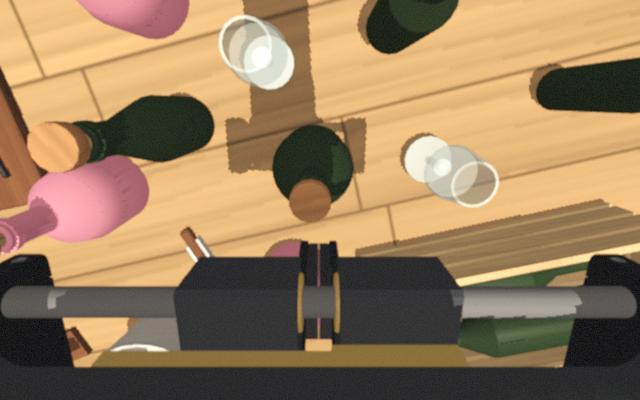

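The wrist picture shows the green squat's cap at about (311,200), just ahead of the closed fingertips. I'll centre on it and descend to about 10 mm above.

>>> jog_arm(linear=[[-0.1,-0.14,-0.5],[-0.1,-0.14,-1],[-0.1,-0.14,-1.5],[-0.1,-0.14,-2],[-0.1,-0.14,-2.4],[-0.1,-0.14,-2.7],[-0.1,-0.14,-2.8],[-0.1,-0.14,-2.8],[-0.1,-0.14,-2.8],[-0.1,-0.14,-2.8]], twist=[0,0,0,0,0,0,0,0,0,0])

```text
time_s: 4.23
tcp_pos: [592.2, -86.5, 254.4]
tcp_rot: [[-0.972, 0.237, 0.002], [0.237, 0.972, -0.0], [-0.002, 0.0, -1.0]]
contact_force: [0.5, 0.2, 0.8]
finger_gap: 0.8
grasp_force: 0.0
```

```bash
python3 - <<'E'
from h import *
o=manip.get_obs();print(o["tcp_pos"],o["time_s"],o["contact_force"])
tip=o["tcp_pos"]+25*np.array(o["tcp_rot"])[:,2]
ims=[]
for c in ["scene","side","wrist"]:
    p=P(c);im=read_camera(c)
    for d in models.pinpoint(c,"squat_cap"):
        q=onz(p,d["uv"],216)
        if np.hypot(*(q-tip)[:2])<60: print(c,np.round(d["uv"],1),round(d["confidence"],2),np.round(q,1))
    u=proj(p,tip).astype(int);print(c,"tip",u)
    x,y=np.clip(u[0]-65,0,510),np.clip(u[1]-60,0,280)
    ims.append(cv2.resize(im[y:y+120,x:x+130],None,fx=2,fy=2,interpolation=cv2.INTER_CUBIC))
cv2.imwrite("pics/near.png",np.hstack(ims))
E
```

```text
[592.16676864 -86.4600057  254.44960573] 4.2333 [0.49127927 0.24075883 0.84231833]
scene [311.3 225.2] 0.41 [603.3 -85.8 216. ]
scene tip [309 218]
side [304.2 175.1] 0.61 [587.9 -79.8 216. ]
side tip [302 168]
wrist [319.7 244.4] 0.92 [588.2 -84.8 216. ]
wrist tip [318 262]
```

View pics/near.png

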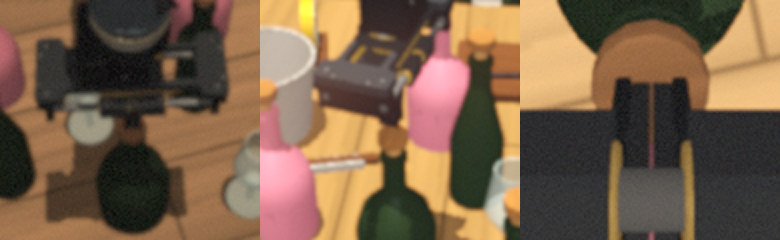

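The wrist crop shows the closed tips over the cap, whose centre is about (319,243), 3–4 mm nearer the base. I'll shift slightly and press slowly, staying short of home first.

>>> jog_arm(linear=[[-0.1,0.04,-0.05],[-0.1,0.04,-0.12],[-0.1,0.04,-0.2],[-0.1,0.04,-0.28],[-0.1,0.04,-0.36],[-0.1,0.04,-0.44],[-0.1,0.04,-0.52],[-0.1,0.04,-0.6],[-0.1,0.04,-0.66],[-0.1,0.04,-0.7]], twist=[0,0,0,0,0,0,0,0,0,0])

```text
time_s: 5.37
tcp_pos: [588.6, -85.1, 232.6]
tcp_rot: [[-0.972, 0.237, 0.0], [0.237, 0.972, 0.0], [-0.0, 0.0, -1.0]]
contact_force: [-1.6, 0.3, 3.9]
finger_gap: 0.5
grasp_force: 2.0
```

>>> jog_arm(linear=[[0,0,-0.02],[0,0,-0.04],[0,0,-0.06],[0,0,-0.08],[0,0,-0.1],[0,0,-0.11],[0,0,-0.12],[0,0,-0.13],[0,0,-0.13],[0,0,-0.13]], twist=[0,0,0,0,0,0,0,0,0,0])

```text
time_s: 6.2
tcp_pos: [588.8, -85.2, 229.4]
tcp_rot: [[-0.972, 0.237, 0.001], [0.237, 0.972, 0.0], [-0.001, 0.0, -1.0]]
contact_force: [-2.5, 0.5, 7.3]
finger_gap: 0.2
grasp_force: 3.8
```

>>> jog_arm(linear=[[0,0,-0.01],[0,0,-0.02],[0,0,-0.03],[0,0,-0.03],[0,0,-0.04],[0,0,-0.04],[0,0,-0.04],[0,0,-0.04],[0,0,-0.04],[0,0,-0.04]], twist=[0,0,0,0,0,0,0,0,0,0])

```text
time_s: 7.03
tcp_pos: [589.2, -85.3, 229.4]
tcp_rot: [[-0.972, 0.237, 0.002], [0.237, 0.972, 0.001], [-0.002, 0.001, -1.0]]
contact_force: [-3.8, 1.0, 13.5]
finger_gap: 0.3
grasp_force: 6.5
```

The height holds at 229.4 while the force climbs to 13.5 N, so the stopper is on the solid stop. I'm withdrawing straight up.

>>> jog_arm(linear=[[0,0,0.1],[0,0,0.3],[0,0,0.6],[0,0,1],[0,0,1.5],[0,0,2],[0,0,2.5],[0,0,3],[0,0,3.3],[0,0,3.5]], twist=[0,0,0,0,0,0,0,0,0,0])

```text
time_s: 7.87
tcp_pos: [589.1, -85.3, 334.3]
tcp_rot: [[-0.972, 0.237, 0.002], [0.237, 0.972, -0.0], [-0.002, 0.001, -1.0]]
contact_force: [0.2, 0.2, -0.4]
finger_gap: 0.8
grasp_force: 0.0
```

>>> jog_arm(linear=[[-0.5,0.5,0],[-1,1,0],[-1.5,1.5,0],[-2,2,0],[-2.5,2.5,0],[-2.5,3,0],[-2.5,3.5,0],[-2.5,3.5,0],[-2.5,3.5,0],[-2.5,3.5,0]], twist=[0,0,0,0,0,0,0,0,0,0])

```text
time_s: 8.7
tcp_pos: [513.6, 18.7, 332.4]
tcp_rot: [[-0.971, 0.238, -0.0], [0.238, 0.971, -0.001], [0.0, -0.001, -1.0]]
contact_force: [-0.1, -0.7, -0.1]
finger_gap: 0.5
grasp_force: 0.0
```

```bash
python3 - <<'E'
from h import *
o=manip.get_obs();print(o["tcp_pos"],o["time_s"],o["contact_force"])
ims=[]
for c,(x,y) in {"scene":(255,190),"side":(240,160)}.items():
    im=read_camera(c);p=P(c)
    for n in ["squat_cap","squat"]:
        for d in models.pinpoint(c,n):
            q=onz(p,d["uv"],204 if "cap" in n else 0)
            if np.hypot(q[0]-590,q[1]+85)<60: print(c,n,np.round(d["uv"],1),round(d["confidence"],2),np.round(q,1))
    ims.append(im[y:y+100,x:x+130])
cv2.imwrite("pics/after.png",cv2.resize(np.hstack(ims),None,fx=3,fy=3,interpolation=cv2.INTER_CUBIC))
E
```

```text
[513.62532763  18.72418454 332.35913646] 8.7 [-0.09787117 -0.68620077 -0.12377719]
scene squat_cap [312.9 221. ] 0.73 [587.7 -77.5 204. ]
scene squat [309.7 257.6] 0.96 [586.  -86.5   0. ]
side squat [307.2 240.8] 0.71 [588.7 -93.7   0. ]
```

View pics/after.png

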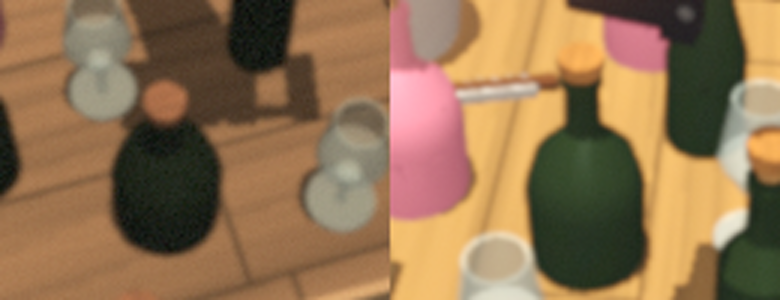

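The cap now sits lower on the neck, about 10 crop pixels down in the side view. The bottle and its neighbours haven't moved, so I'm handing in.

```bash
python3 -c "
from station import close_job
print(close_job())"
```

```text
the job is handed in; nothing more can be done
None
```

The green round-bellied bottle's stopper is pressed home (cap stopped at about 204 mm, peak reading about 14 N), the arm is withdrawn with nothing else seen to move, and the job is handed in at about 9 s; no verdict was returned.

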